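# Open the combination lock and present it at the reader

## Robot

A 6-joint arm with a two-finger parallel gripper is mounted at the origin on the work surface. World frame = base frame: x ahead of the robot, y to its left, z up, the work surface at z = 0. Lengths are in mm, angles in rad, forces in N, time in s.
With the tool pointing down it reaches from about 350 to 875 mm from the base axis. Payload 4.2 kg.
Tool frame: the origin (TCP) lies between the finger pads; the fingertips stand 11 mm ahead of it and the grasp point (between the pads) lies 8 mm behind it; z points along the fingers, y is the direction in which the jaws open and shut (so a half turn about z gives the same grasp; the last joint's range is limited). The gripper opens to 85 mm and grips with 20 to 120 N. Pads are 22 mm wide; open, the fingers measure 114 mm over their backs; the gripper's body (76 mm by 85 mm) begins 54 mm behind the grasp point. The pads swing forward as they close: fully open they stand 13 mm farther back than shut.
Start: joints at [-0.842, 0.385, 0.008, 0, -1.194, -0.259], TCP at [282.954, -557.258, 242.312] pointing down, gripper open.
Joint ranges: [-3.14, 3.14], [-1.21, 2.06], [-1.07, 1.41], [-3.16, 2.05], [-2.99, -0.16], [-3.1, 3.1]. Speed limits (rad/s): [2.79, 2.79, 3.14, 3.14, 3.14, 3.14].

## Interface

Orientations are given as a unit quaternion [x, y, z, w].
In Python, from bench import * gives the robot as it stands.
- The arm moves only by the tool servo_tool, never from a script. Its argument "rows" is a list of rows, each a list of 7 numbers: the opening, from 0 (shut) to 1 (fully open), then the shift along the tool's x, y, z in cm, then the turn, a rotation vector about the tool's x, y, z in degrees. A call has 1 to 12 rows; each row shifts and turns the commanded pose from where the row before left it, along the tool's axes as they then stand; what a row does not reach is not made up. A row lasts 1/10 s, in which the tool goes at most 50 mm and 8.59 degrees, less where a joint would pass 70% of its speed; a pose out of reach is approached as far as the arm can. A call is refused whole if a number of a shift passes 5 or a number of a turn 8.59, either way. A call with a gripper value outside its range is refused whole. The fingers move at their own pace and stop on an object; the grip force is fixed at half the most. Time passes only in rows, so rows that do not move let the fingers close. It gives the time, the measured TCP pose, the force and the opening at its end, in the units of the state.
- read_state(): the state, without advancing time (a new reading comes with each control period).
- get_image(name): name is "scene" or "side" or "wrist"; returns a dict with "image" (384x512x3 uint8, red, green, blue), "mtx" (3x3 intrinsics, pixels), "extrinsics" (4x4, takes a point from camera to world coordinates). Camera axes: x right, y up, looking along -z (the intrinsics and any distortion apply to the point x, -y, -z); pixel columns grow to the right and rows downward; lengths in mm; the calibration is good to about 2 mm. The wrist camera is an equidistant fisheye: a pixel r from the principal point sees the ray r / f radians off the axis. A picture is of the moment at which its call begins. There is no depth.
- job_done(): hands the job in, once; it reports no verdict.
The state is a dict: "clock": time; "joints": joint angles; "joint_vel": joint speeds; "joint_efforts": joint torques, N m; "position": TCP position; "ee_rot": TCP orientation; "contact_force": force on the tool from outside, world axes, zero at the start; "wrist_torque": the same for the moment, N m; "gripper_width": finger opening in mm.
Only numpy, scipy, OpenCV 4.12 (cv2) and the standard library are available. Lean on these libraries where they do the work, as an engineer would, in place of code of your own. Each camera call takes 0.05 s, during which the arm holds its last target. There are 200 camera calls.

## Task

Turn the dial of the red combination lock, which lies locked in its holder, clockwise from notch to notch until its yellow pointer clicks home at the yellow mark on the case, then pull the shackle fully open. Then lift the lock out by its case and hold it still over the middle of the white reader, dial up and level, about 10 cm above it and not touching it: finish while still holding it there. Leave everything else on the bench where it is.

Things in the scene. Friction and masses are not known exactly. Their poses are not given: they have to be found in the camera images.
- lock: Red combination padlock lying on its back in the holder, loose, 0.4 to 0.55 kg. Case 76 (its x) x 64 (its y) x 34 mm (z); origin at the centre of the case's underside, z up, x towards the shackle. Its sides (y = +-32 mm) are free for fingers from x = -28 to 28 mm; centre of mass near x = 15 mm when open. Yellow mark on its top at x = 31 mm, between dial and shackle. The dial rises to z = 58 mm.
- dial_grip (a point): Point on the dial's vertical axis at half height of its black grip bar (44 long, 10 wide, 18 mm high), 49 mm above the lock's underside. The bar stands on a steel disc of radius 25 mm, 6 mm thick, lying on the case. The frame turns with the dial: x runs along the bar to the end with the yellow pointer stripe, z up.
- lock_dial (a joint): Angle of the pointer from the yellow mark, rad, positive counter-clockwise from above. 0: pointer at the mark, the only place where the shackle is free. Starts about 0.5 to 2.6, so turn clockwise; stops at -0.3 and 2.75. A sprung ball clicks into a notch every 0.524 rad (30 degrees), 0 included, and pulls the dial into the nearest notch when let go; passing a notch takes about 0.1 N m.
- bow_mid (a point): Middle of the shackle's cross bar (bow), on the axis of the round bar, 9 mm thick. x points away from the case, along the pull; the bow runs along y. 17 mm above the lock's underside, 35 mm above the bench in the holder. Closed, it is 80 mm from the lock's origin in x; the window between bow and case is 37 mm deep, 40 mm wide between the legs, open down to the bench.
- lock_shackle (a joint): How far the shackle is drawn out, m: 0 closed, 0.022 fully open (stop). Blocked (1 to 3 mm of play) unless the dial is in the notch at 0; then it slides against about 3 N of friction, stays where it is left, and keeps the dial from turning.
- holder: Fixed grey holder on a plate 100 x 100 x 5 mm; origin on the bench under its middle, axes as the lock's at the start. The lock's underside rests 18 mm above the bench on a pedestal 70 x 46 mm, between stops 9 mm higher, 1.5 mm clearance; they hold it against turning and pulling, it lifts straight out. Side stops at x = +-(28 to 40) mm, y out to +-39.5 mm; the middle of the sides is free.
- reader_top (a point): Centre of the top face (22 mm above the bench) of the fixed white square reader, 100 x 100 mm, with a teal ring of 72 mm diameter on it; z up.
- key_lock: Bystander: small blue keyed padlock lying flat, 45 x 42 x 22 mm plus shackle; origin under the case's centre. Leave alone.
- screwdriver: Bystander: loose screwdriver lying near the robot, about 0.2 m long. Leave alone.
- tape: Bystander: orange tape roll lying flat, 90 mm diameter, 24 mm high; origin under its centre. Leave alone.
- flux_bottle: Bystander: standing bottle, 52 mm diameter, 120 mm high. Leave alone.
- mug: Bystander: blue mug, 76 mm diameter, 85 mm high. Leave alone.
- busbar: Bystander: copper bar 90 x 18 x 4 mm lying flat. Leave alone.
Mind the look-alikes: they are no part of the job. What is shaped like the lock but purple is not meant.

How it is judged (in metres and radians):
On the way, in this order (a step that is already met when the one before it is completed fails the run):
1. the dial's pointer is at the yellow mark, in the notch, within 0.1 rad (value of joint lock_dial between -0.1 and 0.1 rad), for 0.2 s.
2. the shackle is drawn fully open (20 mm or more), the lock still in its holder (value of joint lock_shackle above 0.02 m and distance between lock and holder below 0.03 m), for 0.2 s.
At the end, for the whole second after the job is handed in: Lock gripped (over 2 N), carried by nothing else, at rest, dial up within 0.25 rad, case centre within 40 mm of the reader's centre seen from above, underside 50 to 160 mm above it; shackle open 18 mm or more, pointer within 0.15 rad of the mark; bystanders within 30 mm of their starts (value of joint lock_shackle above 0.018 m and value of joint lock_dial between -0.15 and 0.15 rad and horizontal distance between lock and reader_top below 0.04 m and z of lock in the frame of reader_top between 0.05 and 0.16 m and angle between lock's own z axis and vertical below 0.25 rad and contact force between the fingers and lock above 2 N and contact force between lock and reader below 0.1 N and contact force between lock and holder below 0.1 N and linear speed of lock below 0.03 m/s and angular speed of lock below 0.3 rad/s and distance of each of key_lock, screwdriver, tape, flux_bottle, mug, busbar from where it was at the start of the episode below 0.03 m); the arm keeps its last pose, push and grip.
It fails at once if a bystander is shifted by more than 30 mm (not (distance of each of key_lock, screwdriver, tape, flux_bottle, mug, busbar from where it was at the start of the episode below 0.03 m)).
It also fails if it takes over 72 s, if anything falls off the work surface, if the arm or the gripper's body presses on something with over 40 N, if the wrist force passes 120 N, or if a joint passes its speed limit or range.

## Working session

There is one attempt and no reset: what is moved stays moved. The work goes in short steps, Python scripts to look and compute and a tool call to move; the robot and the scene stay as the last step left them, time stands still between calls to the robot, and variables do not carry over. Pictures are saved under pics/ and viewed, about 8 in all and at most 12, crops included, and the job is handed in when it is done.

Besides the shell and the picture viewer there is one more tool, called after "Call:" by a JSON object that holds its "fn" and its "kwargs". servo_tool: Moves the arm, as the interface text tells. Its arguments: {"type":"object","properties":{"rows":{"type":"array","items":{"type":"array","items":{"type":"number"}}}},"required":["rows"]}

```bash
mkdir -p pics; ls
cat > h.py <<'E'
from bench import *
import numpy as np, cv2
from scipy.spatial.transform import Rotation as R
def grab(n,tag):
    d=get_image(n); cv2.imwrite(f'pics/{tag}.png',d['image'][:,:,::-1]); np.savez(f'pics/{tag}.npz',**d); return d
def load(tag): return dict(np.load(f'pics/{tag}.npz'))
def ray(d,u,v,fish=False):
    K=d['mtx'];E=d['extrinsics'];x=(u-K[0,2])/K[0,0];y=(v-K[1,2])/K[1,1]
    if fish:
        r=np.hypot(x,y);s=np.tan(r)/r if r>1e-9 else 1;x*=s;y*=s
    w=E[:3,:3]@np.array([x,-y,-1.]);return E[:3,3],w/np.linalg.norm(w)
def onz(d,u,v,z,fish=False):
    o,w=ray(d,u,v,fish);return o+w*(z-o[2])/w[2]
def proj(d,p,fish=False):
    E=d['extrinsics'];K=d['mtx'];c=E[:3,:3].T@(np.array(p)-E[:3,3]);x,y=c[0]/-c[2],-c[1]/-c[2]
    if fish:
        r=np.hypot(x,y);s=np.arctan(r)/r;x*=s;y*=s
    return K[0,0]*x+K[0,2],K[1,1]*y+K[1,2]
E
python3 - <<'E'
from h import *
for n in('scene','side','wrist'):
    d=grab(n,n); print(n,d.keys(),d['mtx'].round(1).tolist(),d['extrinsics'].round(2).tolist())
print(read_state())
a=cv2.imread('pics/scene.png');b=cv2.imread('pics/side.png')
cv2.imwrite('pics/both.png',cv2.resize(np.vstack([a,b]),(400,600)))
E
```

```text
pics
scene dict_keys(['image', 'mtx', 'extrinsics']) [[418.3, 0.0, 257.4], [0.0, 418.3, 188.8], [0.0, 0.0, 1.0]] [[0.4, -0.61, 0.68, 1247.26], [0.91, 0.26, -0.31, -413.84], [0.02, 0.75, 0.66, 831.29], [0.0, 0.0, 0.0, 1.0]]
side dict_keys(['image', 'mtx', 'extrinsics']) [[460.5, 0.0, 258.0], [0.0, 460.5, 201.5], [0.0, 0.0, 1.0]] [[-0.93, 0.27, -0.26, 161.01], [-0.37, -0.65, 0.66, 752.39], [0.01, 0.71, 0.71, 939.09], [0.0, 0.0, 0.0, 1.0]]
wrist dict_keys(['image', 'mtx', 'extrinsics']) [[297.3, 0.0, 258.4], [0.0, 297.3, 196.2], [0.0, 0.0, 1.0]] [[-0.45, -0.85, -0.28, 211.73], [0.89, -0.43, -0.14, -593.23], [0.0, -0.31, 0.95, 371.56], [0.0, 0.0, 0.0, 1.0]]
{'clock': 0.15, 'joints': array([-8.42430435e-01,  3.85376153e-01,  6.94675128e-03, -3.19644331e-04,
       -1.19399539e+00, -2.58620726e-01]), 'joint_vel': array([ 5.86483600e-05, -2.52167412e-03,  3.21306728e-03,  2.10328540e-03,
        5.47535353e-04,  8.77479319e-04]), 'joint_efforts': array([-2.40349082e-04, -3.92678225e+01,  1.88580215e+01,  4.18851480e+00,
       -3.41523177e-03, -2.38284677e-06]), 'position': array([ 282.74450556, -556.92330529,  241.48268184]), 'ee_rot': array([-2.32661679e-01,  9.72557380e-01,  7.87457856e-04, -2.54871140e-04]), 'contact_force': array([-0.60504099,  0.86559869, -0.32278224]), 'wrist_torque': array([-0.01481144,  0.00697881, -0.01940434]), 'gripper_width': 85.01129178638249}
```

View pics/scene.png

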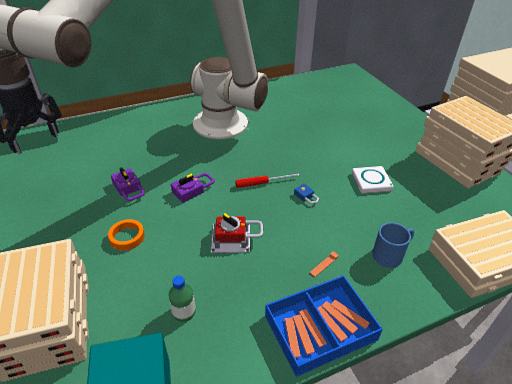

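View pics/side.png

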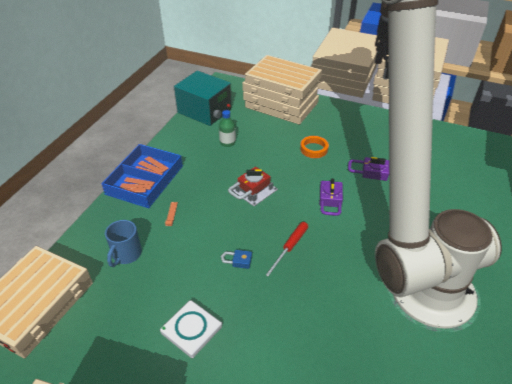

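In scene: red lock at (232,232) in the grey holder; purple look-alikes at (127,182) and (190,186); screwdriver also red at (252,182). The red one in the holder is the one meant (side view (257,182)). The reader is at scene (373,180) and side (191,327). I'll confirm with an enlarged crop.

Run:
```python
from h import *
a=cv2.imread('pics/scene.png')[200:260,195:275];b=cv2.imread('pics/side.png')[155:215,217:297]
cv2.imwrite('pics/crop.png',np.vstack([cv2.resize(x,(400,300),interpolation=cv2.INTER_CUBIC) for x in(a,b)]))
S=load('scene');T=load('side')
def mask(d,lo,hi,box):
    h=cv2.cvtColor(d['image'],cv2.COLOR_RGB2HSV);m=cv2.inRange(h,np.array(lo),np.array(hi));k=np.zeros_like(m);x0,y0,x1,y1=box;k[y0:y1,x0:x1]=m[y0:y1,x0:x1];return k
for n,d,bl,br in(('scene',S,(200,205,275,260),(350,160,400,200)),('side',T,(225,155,285,210),(155,300,225,360))):
    red=mask(d,(0,150,60),(8,255,255),bl)|mask(d,(172,150,60),(180,255,255),bl)
    ye=mask(d,(22,120,120),(35,255,255),bl)
    teal=mask(d,(80,80,40),(100,255,200),br)
    wh=mask(d,(0,0,150),(180,60,255),br)
    for nm,m in(('red',red),('yellow',ye),('teal',teal),('white',wh)):
        c,_=cv2.findContours(m,cv2.RETR_EXTERNAL,cv2.CHAIN_APPROX_NONE)
        for q in c:
            if len(q)>3:
                mm=cv2.moments(q);print(n,nm,cv2.boundingRect(q),cv2.contourArea(q), [round(t,1) for t in cv2.minAreaRect(q)[0]])
    v,u=np.nonzero(teal);
    if len(u):
        e=cv2.fitEllipse(cv2.convexHull(np.c_[u,v].astype(np.float32)));print('ring',e, onz(d,*e[0],22).round(1))
```

```text
scene red (215, 216, 30, 26) 394.0 [229.5, 228.5]
scene yellow (224, 213, 6, 5) 9.5 [226.3, 215.2]
scene teal (361, 170, 24, 14) 33.5 [372.5, 176.5]
scene white (353, 166, 41, 23) 641.0 [373.0, 177.1]
ring ((372.2926025390625, 176.4140625), (13.270740509033203, 23.9759521484375), 101.58404541015625) [493.8 315.4  22. ]
side red (238, 172, 32, 21) 217.0 [254.3, 182.6]
side red (253, 167, 5, 2) 1.0 [255.0, 167.5]
side yellow (255, 169, 7, 2) 2.0 [258.0, 169.5]
side teal (175, 312, 32, 28) 650.0 [190.4, 325.3]
side white (160, 301, 62, 57) 1827.0 [190.0, 327.0]
ring ((190.40072631835938, 325.1989440917969), (27.40773582458496, 31.606117248535156), 70.54541778564453) [492.6 313.2  22. ]
```

View pics/crop.png

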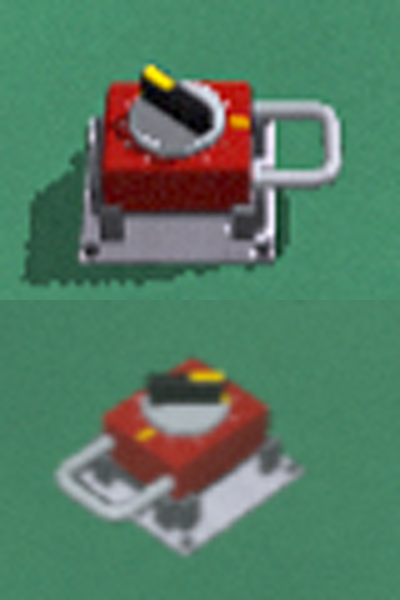

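The crop confirms it: red case in the grey holder, black bar with the yellow pointer at crop (155,75), about 135° CCW from the mark at (240,121). The bow points right, at (335,140).

Run:
```python
from h import *
S=load('scene');T=load('side')
def s(x,y):return x/5+195-.4,y/5+200-.4
def t(x,y):return x/5+217-.4,(y-300)/5+155-.4
for nm,a,b,z in(('disc',(178,117),(186,407),58),('pointer',(157,77),(208,376),76),('mark',(240,122),(147,435),52),('bow',(335,140),(88,495),35),('leg1',(255,108),(100,445),35),('leg2',(255,178),(165,490),35)):
    print(nm,onz(S,*s(*a),z).round(1),onz(T,*t(*b),z).round(1))
```

```text
disc [ 541.7 -165.7   58. ] [ 536.7 -163.4   58. ]
pointer [ 527.5 -171.2   76. ] [ 527.5 -174.1   76. ]
mark [ 551.9 -135.7   52. ] [ 550.6 -138.9   52. ]
bow [568.1 -88.9  35. ] [569.2 -96.9  35. ]
leg1 [ 530.4 -118.4   35. ] [ 579.9 -137.7   35. ]
leg2 [ 576.4 -137.6   35. ] [ 530.5 -117.3   35. ]
```

Call:
{"fn": "servo_tool", "kwargs": {"rows": [[1,-4.06,2.34,0,0,0,0],[1,-4.06,2.34,0,0,0,0],[1,-4.06,2.34,0,0,0,0],[1,-4.06,2.34,0,0,0,0],[1,-4.06,2.34,0,0,0,0],[1,-4.06,2.34,0,0,0,0],[1,-4.06,2.34,0,0,0,0],[1,-4.06,2.34,0,0,0,0],[1,-4.06,2.34,0,0,0,0],[1,-4.06,2.34,0,0,0,0],[1,0,0,0,0,0,0],[1,0,0,0,0,0,0]]}}

```text
clock: 1.35
position: [539.2, -163.8, 241.7]
ee_rot: [-0.234, 0.972, 0.0, -0.001]
contact_force: [-0.3, 0.5, -0.5]
gripper_width: 85.5
```

Call:
{"fn": "servo_tool", "kwargs": {"rows": [[0.6,0,0,0,0,0,-8.5],[0.6,0,0,0,0,0,-8.5],[0.6,0,0,0,0,0,-8.5],[0.6,0,0,0,0,0,-8.5],[0.6,0,0,0,0,0,-8.5],[0.6,0,0,0,0,0,-8.5],[0.6,0,0,0,0,0,-8.5],[0.6,0,0,0,0,0,-8.5],[0.6,0,0,0,0,0,-8.5],[0.6,0,0,0,0,0,-8.5],[0.6,0,0,0,0,0,-8.5],[0.6,0,0,0,0,0,-8.5]]}}

```text
clock: 2.55
position: [538.0, -166.3, 242.2]
ee_rot: [0.903, -0.43, -0.0, 0.0]
contact_force: [0.4, 0.9, -0.2]
gripper_width: 50.9
```

Call:
{"fn": "servo_tool", "kwargs": {"rows": [[0.6,0,0,0,0,0,-8.5],[0.6,0,0,0,0,0,-8.5],[0.6,0,0,0,0,0,-8.5],[0.6,0,0,0,0,0,-8.5],[0.6,0,0,0,0,0,-8.5],[0.6,0,0,0,0,0,-8.5],[0.6,0,0,0,0,0,-8.5],[0.6,0,0,0,0,0,-8.5],[0.6,0,0,0,0,0,-8.5],[0.6,0,0,0,0,0,-8.5],[0.6,0,0,0,0,0,-4.0],[0.6,0,0,0,0,0,0]]}}

```text
clock: 3.75
position: [538.1, -166.1, 242.2]
ee_rot: [0.946, 0.324, -0.0, -0.0]
contact_force: [0.3, 0.2, 0.3]
gripper_width: 50.9
```

Run:
```python
from h import *
d=grab('wrist','w1');s=read_state();print(s['position'],s['joints'].round(3),R.from_quat(s['ee_rot']).as_matrix().round(3).tolist(),s['gripper_width'])
p=proj(d,(539,-165,58),True);print(p)
m=d['image'];c=[int(t) for t in p];cr=m[max(0,c[1]-110):c[1]+110,max(0,c[0]-110):c[0]+110,::-1];print(max(0,c[0]-110),max(0,c[1]-110),cr.shape)
cv2.imwrite('pics/w1c.png',cv2.resize(cr,None,fx=2.7,fy=2.7,interpolation=cv2.INTER_CUBIC))
```

```text
[ 538.24886696 -165.9388351   242.25415219] [-0.011  0.28  -0.146 -0.    -1.145  2.241] [[0.791, 0.612, -0.0], [0.612, -0.791, 0.0], [-0.0, -0.0, -1.0]] 51.43571678899908
(np.float64(258.26759181686043), np.float64(175.38185367640023))
148 65 (220, 220, 3)
```

View pics/w1c.png

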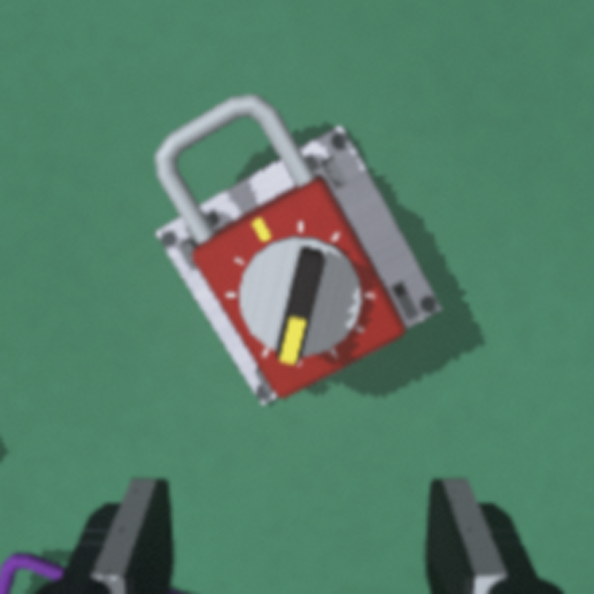

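The wrist view shows the mark at crop (261,229), the disc centred near (300,296), the bar from (313,255) to (289,360), and the bow at about (205,130). Now precise positions.

Run:
```python
from h import *
d=load('w1')
def P(x,y,z):return onz(d,x/2.7+148-.3,y/2.7+65-.3,z,True)
h=cv2.cvtColor(d['image'],cv2.COLOR_RGB2HSV)
y=cv2.inRange(h,np.array((20,110,110)),np.array((38,255,255)))
r=cv2.inRange(h,np.array((0,140,60)),np.array((10,255,255)))|cv2.inRange(h,np.array((170,140,60)),np.array((180,255,255)))
r[:100]=0
for nm,m in(('y',y),('r',r)):
    for c in cv2.findContours(m,cv2.RETR_EXTERNAL,cv2.CHAIN_APPROX_NONE)[0]:
        if cv2.contourArea(c)>15:
            q=cv2.minAreaRect(c);print(nm,q);
            print([onz(d,*b,52,True)[:2].round(1).tolist() for b in cv2.boxPoints(q)])
            print('ctr52',onz(d,*q[0],52,True).round(1),'ctr76',onz(d,*q[0],76,True).round(1))
D=P(300,296,58);M=P(261,229,52);a=P(313,253,76);b=P(289,360,76);B=P(207,130,35)
print(D,M,a,b,B);an=lambda v:np.degrees(np.arctan2(v[1],v[0]))
mid=(a+b)/2
print('barmid',mid,'bar',an(b-a),'lockx',an(M-D),an(B-D),np.linalg.norm((M-D)[:2]),np.linalg.norm((B-D)[:2]))
```

```text
y ((255.99998474121094, 190.5), (7.033533096313477, 17.46256446838379), 14.03624439239502)
[[511.3, -175.2], [530.1, -166.9], [533.2, -174.1], [514.4, -182.6]]
ctr52 [ 522.3 -174.7   52. ] ctr76 [ 528.3 -170.3   76. ]
y ((244.30003356933594, 149.60000610351562), (7.602630138397217, 3.5777084827423096), 63.43495178222656)
[[551.6, -131.5], [555.1, -133.2], [551.3, -140.7], [547.8, -139.0]]
ctr52 [ 551.4 -136.1   52. ] ctr76 [ 555.3 -134.6   76. ]
y ((70.0, 103.0), (6.0, 4.0), 90.0)
[[473.9, 78.9], [477.2, 73.4], [471.0, 69.2], [467.7, 74.8]]
ctr52 [472.5  74.1  52. ] ctr76 [482.2  59.8  76. ]
r ((106.25000762939453, 207.75001525878906), (67.88224792480469, 16.263456344604492), 45.0)
[[381.8, 10.4], [406.8, 2.4], [393.5, -83.8], [368.1, -78.6]]
ctr52 [388.5 -38.2  52. ] ctr76 [404.5 -44.1  76. ]
r ((257.9074401855469, 172.19183349609375), (65.57755279541016, 55.212181091308594), 60.75117111206055)
[[527.1, -117.9], [582.7, -141.6], [554.4, -209.9], [495.1, -186.7]]
ctr52 [ 540.4 -163.4   52. ] ctr76 [ 545.1 -159.9   76. ]
[ 540.29876347 -164.7431573    58.        ] [ 551.56722524 -136.11807891   52.        ] [ 560.03338484 -155.6184462    76.        ] [ 520.93761579 -174.32687311   76.        ] [568.81698411 -93.5853348   35.        ]
barmid [ 540.48550032 -164.97265966   76.        ] bar -154.42757180933128 lockx 68.51257462875115 68.16035986054229 30.763181612723198 76.65979788154647
```

Call:
{"fn": "servo_tool", "kwargs": {"rows": [[0.6,0,0,0,0,0,6],[0.6,0,0,0,0,0,6],[0.6,0.24,0,4,0,0,0],[0.5,0,0,4,0,0,0],[0.5,0,0,4,0,0,0],[0.5,0,0,3,0,0,0],[0.5,0,0,2.0,0,0,0],[0.5,0,0,0,0,0,0],[0.5,0,0,0,0,0,0]]}}

```text
clock: 4.7
position: [541.3, -164.3, 72.7]
ee_rot: [0.975, 0.224, -0.0, 0.0]
contact_force: [0.2, 0.8, 0.5]
gripper_width: 42.6
```

Call:
{"fn": "servo_tool", "kwargs": {"rows": [[0.3,0,0,0,0,0,0],[0.2,0,0,0,0,0,0],[0,0,0,0,0,0,0],[0,0,0,0,0,0,0],[0,0,0,0,0,0,0],[0,0,0,0,0,0,0],[0,0,0,0,0,0,0]]}}

```text
clock: 5.4
position: [542.9, -164.1, 73.8]
ee_rot: [0.974, 0.225, 0.002, 0.001]
contact_force: [1.8, -1.2, 5.8]
gripper_width: 8.0
```

Call:
{"fn": "servo_tool", "kwargs": {"rows": [[0,0,0,-0.1,0,0,0],[0,0,0,0,0,0,6],[0,0,0,0,0,0,6],[0,0,0,0,0,0,6],[0,0,0,0,0,0,6],[0,0,0,0,0,0,6],[0,0,0,0,0,0,0]]}}

```text
clock: 6.1
position: [542.7, -164.6, 73.9]
ee_rot: [0.999, -0.036, 0.002, 0.001]
contact_force: [3.6, -4.8, 1.9]
gripper_width: 7.8
```

Run:
```python
from h import *
s=read_state();print(s['contact_force'],s['wrist_torque'],s['gripper_width'],s['position'])
d=grab('wrist','w2');a=d['image'][:,:,::-1];b=get_image('scene')['image'][200:260,195:275,::-1]
cv2.imwrite('pics/w2c.png',np.vstack([cv2.resize(a[40:340,56:456],(533,400)),cv2.resize(b,(533,400)[:1]+(200,)) ]))
```

```text
[ 3.60468621 -4.82082347  1.88691233] [-1.43411037 -1.08973816  0.07513699] 7.758031430587561 [ 542.69153325 -164.62695843   73.93736777]
```

View pics/w2c.png

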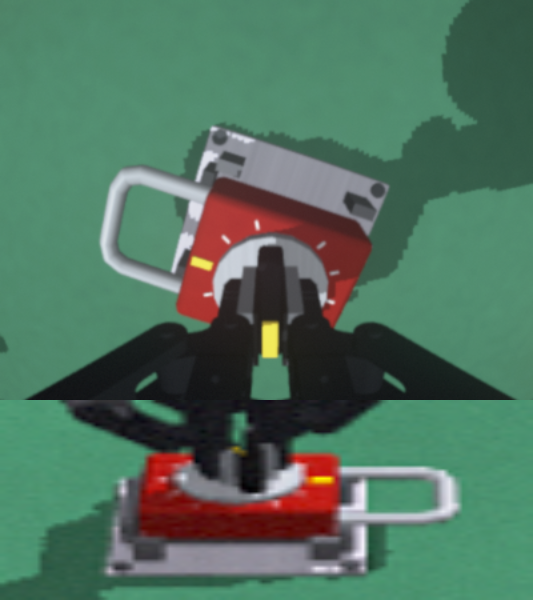

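The fingers hold the bar; the yellow pointer at (270,340) turned with the tool. About 107° remains.

Call:
{"fn": "servo_tool", "kwargs": {"rows": [[0,0,0,0,0,0,6],[0,0,0,0,0,0,6],[0,0,0,0,0,0,6],[0,0,0,0,0,0,6],[0,0,0,0,0,0,6],[0,0,0,0,0,0,6],[0,0,0,0,0,0,6],[0,0,0,0,0,0,6],[0,0,0,0,0,0,6],[0,0,0,0,0,0,0]]}}

```text
clock: 7.2
position: [540.6, -167.3, 74.4]
ee_rot: [0.874, -0.486, 0.0, 0.002]
contact_force: [-1.5, -14.4, 3.4]
gripper_width: 8.1
```

Call:
{"fn": "servo_tool", "kwargs": {"rows": [[0,0,0,0,0,0,6],[0,0,0,0,0,0,6],[0,0,0,0,0,0,6],[0,0,0,0,0,0,6],[0,0,0,0,0,0,6],[0,0,0,0,0,0,6],[0,0,0,0,0,0,6],[0,0,0,0,0,0,6],[0,0,0,0,0,0,5],[0,0,0,0,0,0,0],[0,0,0,0,0,0,0],[0,0,0,0,0,0,0]]}}

```text
clock: 8.4
position: [537.0, -167.2, 74.3]
ee_rot: [-0.565, 0.825, 0.001, -0.005]
contact_force: [-6.9, -12.7, 11.8]
gripper_width: 7.8
```

Run:
```python
from h import *
s=read_state();print(s['contact_force'],s['wrist_torque'],s['gripper_width'],s['position'],s['joints'].round(2),R.from_quat(s['ee_rot']).as_matrix().round(3).tolist())
d=grab('wrist','w3')
h=cv2.cvtColor(d['image'],cv2.COLOR_RGB2HSV)
y=cv2.inRange(h,np.array((20,110,110)),np.array((38,255,255)))
for c in cv2.findContours(y,cv2.RETR_EXTERNAL,cv2.CHAIN_APPROX_NONE)[0]:
    if cv2.contourArea(c)>15:
        q=cv2.minAreaRect(c);print(q,onz(d,*q[0],52,True).round(1),onz(d,*q[0],76,True).round(1))
```

```text
[ -6.85902939 -12.67693877  11.75594483] [-4.04453484  2.09460633 -0.04496534] 7.796436826348446 [ 536.9754216  -167.16702873   74.26464575] [-0.01  0.46 -0.35  0.01 -0.77 -0.36] [[-0.361, -0.933, -0.01], [-0.933, 0.361, -0.004], [0.007, 0.008, -1.0]]
((259.0, 292.5), (27.0, 12.0), 90.0) [ 549.3 -135.4   52. ] [ 543.1 -152.    76. ]
```

Call:
{"fn": "servo_tool", "kwargs": {"rows": [[0.4,0,0,0,0,0,0],[0.4,0,0,0,0,0,0],[0.4,0,0,0,0,0,0],[0.4,0,0,0,0,0,0],[0.4,0,0,-3,0,0,0],[0.4,0,0,-4,0,0,0],[0.4,0,0,-4,0,0,0],[0.4,0,0,-4,0,0,0],[0.4,0,0,0,0,0,0],[0.4,0,0,0,0,0,0]]}}

```text
clock: 9.45
position: [541.4, -163.2, 224.1]
ee_rot: [-0.566, 0.824, -0.0, 0.001]
contact_force: [0.5, 0.2, -0.3]
gripper_width: 34.1
```

Run:
```python
from h import *
s=read_state();print(s['contact_force'],s['gripper_width'],s['position'],s['joints'].round(2),R.from_quat(s['ee_rot']).as_matrix().round(3).tolist())
d=grab('wrist','w4')
h=cv2.cvtColor(d['image'],cv2.COLOR_RGB2HSV)
y=cv2.inRange(h,np.array((20,110,110)),np.array((38,255,255)))
for c in cv2.findContours(y,cv2.RETR_EXTERNAL,cv2.CHAIN_APPROX_NONE)[0]:
    if cv2.contourArea(c)>15:
        q=cv2.minAreaRect(c);print(q,onz(d,*q[0],52,True).round(1),onz(d,*q[0],76,True).round(1))
c=[int(t) for t in proj(d,(547,-147,58),True)];print(c)
x0,y0=max(0,c[0]-110),max(0,c[1]-110);print(x0,y0)
cv2.imwrite('pics/w4c.png',cv2.resize(d['image'][y0:y0+220,x0:x0+220,::-1],None,fx=2.7,fy=2.7,interpolation=cv2.INTER_CUBIC))
```

```text
[ 0.547587    0.17700607 -0.28630932] 34.08851879294777 [ 541.44758101 -163.23622598  224.1250444 ] [-0.01  0.3  -0.17 -0.   -1.1  -0.36] [[-0.359, -0.933, 0.002], [-0.933, 0.359, 0.001], [-0.001, -0.002, -1.0]]
((261.5, 197.0), (22.0, 7.0), 90.0) [ 546.8 -142.4   52. ] [ 544.1 -150.    76. ]
((435.3999938964844, 75.79999542236328), (16.099689483642578, 4.472135543823242), 63.43495178222656) [ 313.5 -205.8   52. ] [ 329.3 -208.4   76. ]
[259, 195]
149 85
```

View pics/w4c.png

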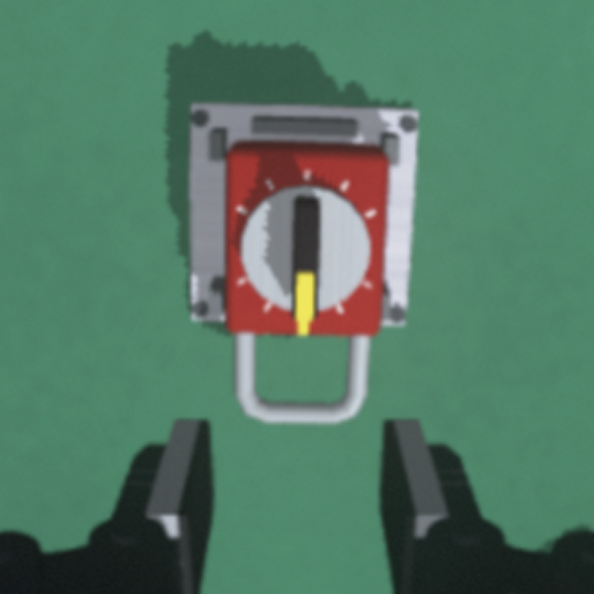

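The yellow pointer (304,300) runs straight into the mark (304,325), so the dial is home. The bow is at about (304,413). Next, the bow position.

Run:
```python
from h import *
d=load('w4')
def P(x,y,z):return onz(d,x/2.7+149-.3,y/2.7+85-.3,z,True)
D=P(306,249,58);B=P(304,413,35);m=P(303.5,325,52);l1,r1=P(246,370,35),P(359,370,35);t=P(308,200,76);e=P(302.5,312,76)
an=lambda v:np.degrees(np.arctan2(v[1],v[0]))
print(D,B,m,(l1+r1)/2,np.linalg.norm(l1-r1),an(B-D),an(m-D),an(r1-l1),an(e-t),np.linalg.norm((B-D)[:2]))
c=[P(*k,5) for k in((191,104),(418,111),(405,325),(191,320))];print(sum(c)/4,an(c[2]-c[1]),an(c[3]-c[0]))
```

```text
[ 537.84613462 -164.48619609   58.        ] [567.21159286 -89.21369563  35.        ] [ 550.49496628 -133.95794484   52.        ] [ 560.42006313 -108.81296877   35.        ] 48.96573942819358 68.68814949652646 67.49420761764796 158.91714073558165 66.38126375740805 80.7977689334283
[ 539.07190174 -165.53394994    5.        ] 67.55190302602699 67.05641794764716
```

Call:
{"fn": "servo_tool", "kwargs": {"rows": [[0.36,-3.85,0,0,0,0,0],[0.36,-3.85,0.06,0,0,0,0],[0.36,0,0,0,0,0,-8.1],[0.36,0,0,0,0,0,-8.1],[0.36,0,0,0,0,0,-8.1],[0.36,0,0,0,0,0,-8.1],[0.36,0,0,0,0,0,-8.1],[0.36,0,0,0,0,0,-8.1],[0.36,0,0,0,0,0,-8.1],[0.36,0,0,0,0,0,-8.1],[0.36,0,0,0,0,0,-8.1],[0.36,0,0,0,0,0,-8.1]]}}

```text
clock: 10.7
position: [567.4, -91.5, 221.0]
ee_rot: [0.966, -0.257, -0.002, 0.001]
contact_force: [0.2, -0.1, 0.3]
gripper_width: 30.7
```

Call:
{"fn": "servo_tool", "kwargs": {"rows": [[0.36,0,0,4,0,0,-8.1],[0.36,0,0,4,0,0,0],[0.36,0,0,2,0,0,0],[0.36,0,0,0,0,0,0],[0.36,0,0,0,0,0,0]]}}

```text
clock: 11.2
position: [568.2, -91.7, 122.5]
ee_rot: [0.982, -0.19, -0.001, 0.001]
contact_force: [0.2, 0.2, 0.4]
gripper_width: 30.9
```

Run:
```python
from h import *
s=read_state();print(s['contact_force'],s['gripper_width'],s['position'],s['joints'].round(2),R.from_quat(s['ee_rot']).as_matrix().round(3).tolist())
d=grab('wrist','w5')
cv2.imwrite('pics/w5c.png',cv2.resize(d['image'][60:,106:406,::-1],None,fx=1.8,fy=1.8))
```

```text
[0.19269312 0.15324304 0.41050317] 30.918856432225773 [568.18516423 -91.72723916 122.53576149] [ 0.12  0.42 -0.27  0.   -0.88  1.07] [[0.927, -0.374, -0.002], [-0.374, -0.927, -0.001], [-0.002, 0.001, -1.0]]
```

View pics/w5c.png

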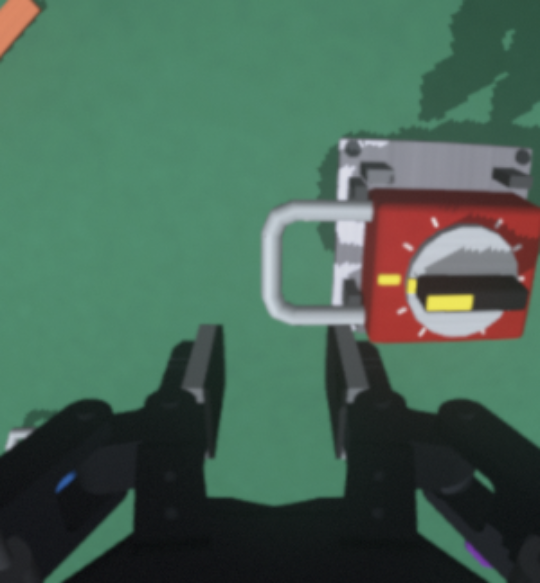

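The bow (275,265) is centred between the pads, and the window is clear for the inner finger. Descending.

Call:
{"fn": "servo_tool", "kwargs": {"rows": [[0.36,0,0,3,0,0,0],[0.36,0,0,3,0,0,0],[0.36,0,0,2,0,0,0],[0.36,0,0,1.8,0,0,0],[0.36,0,0,0,0,0,0],[0.36,0,0,0,0,0,0]]}}

```text
clock: 11.85
position: [569.5, -91.6, 26.7]
ee_rot: [0.982, -0.19, 0.001, -0.0]
contact_force: [-0.5, 0.6, 0.3]
gripper_width: 30.7
```

Call:
{"fn": "servo_tool", "kwargs": {"rows": [[0.2,0,0,0,0,0,0],[0.1,0,0,0,0,0,0],[0,0,0,0,0,0,0],[0,0,0,0,0,0,0],[0,0,0,0,0,0,0],[0,0,0,0,0,0,0]]}}

```text
clock: 12.45
position: [569.7, -91.2, 26.2]
ee_rot: [0.982, -0.19, 0.002, -0.0]
contact_force: [1.4, 4.4, 5.3]
gripper_width: 6.5
```

Call:
{"fn": "servo_tool", "kwargs": {"rows": [[0,0,-0.3,0,0,0,0],[0,0,-0.3,0,0,0,0],[0,0,-0.3,0,0,0,0],[0,0,-0.3,0,0,0,0],[0,0,-0.3,0,0,0,0],[0,0,-0.3,0,0,0,0],[0,0,0,0,0,0,0]]}}

```text
clock: 13.15
position: [575.6, -74.6, 25.2]
ee_rot: [0.982, -0.19, 0.0, -0.0]
contact_force: [2.8, -2.0, 2.2]
gripper_width: 6.9
```

Call:
{"fn": "servo_tool", "kwargs": {"rows": [[0,0,-0.2,0,0,0,0],[0,0,-0.2,0,0,0,0],[0,0,-0.2,0,0,0,0],[0,0,0,0,0,0,0],[0,0,0,0,0,0,0]]}}

```text
clock: 13.65
position: [577.3, -70.0, 25.1]
ee_rot: [0.982, -0.191, -0.0, 0.0]
contact_force: [3.0, -5.7, 1.7]
gripper_width: 7.0
```

Call:
{"fn": "servo_tool", "kwargs": {"rows": [[0,0,-0.2,0,0,0,0],[0,0,-0.2,0,0,0,0],[0,0,0,0,0,0,0],[0,0,0,0,0,0,0],[0,0,0,0,0,0,0]]}}

```text
clock: 14.15
position: [577.2, -69.5, 24.7]
ee_rot: [0.982, -0.191, -0.002, 0.002]
contact_force: [2.0, -19.5, 1.8]
gripper_width: 6.8
```

Call:
{"fn": "servo_tool", "kwargs": {"rows": [[0.36,0,0,0,0,0,0],[0.36,0,0,0,0,0,0],[0.36,0,0,0,0,0,0],[0.36,0,0,-3,0,0,0],[0.36,0,0,-5,0,0,0],[0.36,0,0,-5,0,0,0],[1,0,0,-4,0,0,0],[1,0,3,0,0,0,8.5],[1,0,0,0,0,0,8.5],[1,0,0,0,0,0,8.5],[1,0,0,0,0,0,8.5],[1,0,0,0,0,0,8.5]]}}

```text
clock: 15.35
position: [567.0, -92.6, 194.9]
ee_rot: [0.844, -0.536, -0.001, -0.0]
contact_force: [-0.7, 0.2, -0.1]
gripper_width: 85.3
```

Call:
{"fn": "servo_tool", "kwargs": {"rows": [[1,0,0,0,0,0,8.5],[1,0,0,0,0,0,8.5],[1,0,0,0,0,0,8.5],[1,0,0,0,0,0,8.5],[1,0,0,0,0,0,8.5],[1,0,0,0,0,0,5],[1,3,0,0,0,0,0],[1,3,0,0,0,0,0],[1,0,0,0,0,0,0],[1,0,0,0,0,0,0]]}}

```text
clock: 16.35
position: [544.8, -148.8, 195.0]
ee_rot: [-0.559, 0.829, 0.0, -0.0]
contact_force: [-0.0, 0.3, -0.4]
gripper_width: 85.7
```

Run:
```python
from h import *
s=read_state();print(s['contact_force'],s['gripper_width'],s['position'],s['joints'].round(2),R.from_quat(s['ee_rot']).as_matrix().round(3).tolist())
d=grab('wrist','w6')
x0,y0=149,85
cv2.imwrite('pics/w6c.png',cv2.resize(d['image'][y0:y0+220,x0:x0+220,::-1],None,fx=2.7,fy=2.7,interpolation=cv2.INTER_CUBIC))
```

```text
[-0.01779233  0.25485789 -0.40070971] 85.73228058067018 [ 544.77060085 -148.84661372  195.03992302] [ 0.02  0.32 -0.21 -0.   -1.04 -0.4 ] [[-0.375, -0.927, -0.001], [-0.927, 0.375, 0.001], [-0.0, 0.001, -1.0]]
```

View pics/w6c.png

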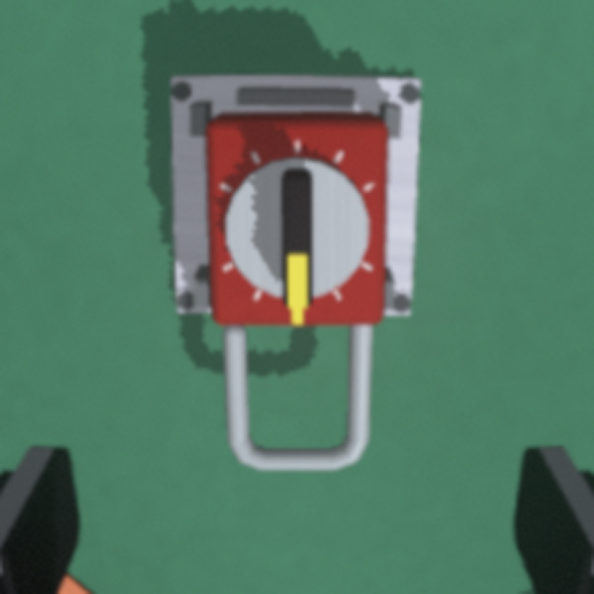

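The shackle is drawn out (bow at (298,458)) and the pointer is still at the mark (297,315). The case is centred between the fingers. Now a number check.

Run:
```python
from h import *
d=load('w6')
def P(x,y,z):return onz(d,x/2.7+149-.3,y/2.7+85-.3,z,True)
D=P(298,229,58);B=P(298,460,35)
e=[P(*k,52) for k in((209,125),(387,125),(384,324),(214,324))]
print(D,B,(B-D),np.linalg.norm((B-D)[:2]),sum(e)/4,[np.degrees(np.arctan2(*(q[1::-1]))) for q in(e[2]-e[1],e[3]-e[0],B-D)])
```

```text
[ 538.05862907 -164.80644475   58.        ] [576.48865939 -69.44465256  35.        ] [ 38.43003032  95.36179219 -23.        ] 102.81409747846918 [ 538.12309576 -164.06420858   52.        ] [np.float64(68.74721528940772), np.float64(67.82822779427865), np.float64(68.05096422964401)]
```

Call:
{"fn": "servo_tool", "kwargs": {"rows": [[1,0.39,0,4,0,0,0],[1,0,0,4,0,0,0],[1,0,0,4,0,0,0],[1,0,0,3,0,0,0],[1,0,0,1.5,0,0,0],[1,0,0,0.7,0,0,0],[1,0,0,0,0,0,0],[1,0,0,0,0,0,0]]}}

```text
clock: 17.2
position: [544.7, -152.4, 24.2]
ee_rot: [-0.56, 0.829, -0.001, 0.001]
contact_force: [-0.3, 0.7, -0.1]
gripper_width: 85.4
```

Call:
{"fn": "servo_tool", "kwargs": {"rows": [[0.6,0,0,0,0,0,0],[0.3,0,0,0,0,0,0],[0,0,0,0,0,0,0],[0,0,0,0,0,0,0],[0,0,0,0,0,0,0],[0,0,0,0,0,0,0]]}}

```text
clock: 17.8
position: [543.9, -152.6, 24.7]
ee_rot: [-0.559, 0.829, -0.0, 0.0]
contact_force: [-0.7, 2.7, 6.7]
gripper_width: 63.2
```

Gripped at 63 mm. Lift slowly at first, then higher.

Call:
{"fn": "servo_tool", "kwargs": {"rows": [[0,0,0,-0.5,0,0,0],[0,0,0,-0.5,0,0,0],[0,0,0,-1,0,0,0],[0,0,0,-2,0,0,0],[0,0,0,-3,0,0,0],[0,0,0,-3,0,0,0],[0,0,0,-3,0,0,0],[0,0,0,-3,0,0,0],[0,0,0,0,0,0,0],[0,0,0,0,0,0,0]]}}

```text
clock: 18.8
position: [543.0, -152.6, 183.2]
ee_rot: [-0.559, 0.829, 0.0, 0.0]
contact_force: [-1.4, -0.2, -6.3]
gripper_width: 63.2
```

Call:
{"fn": "servo_tool", "kwargs": {"rows": [[0,-1.2,0.62,0,0,0,0],[0,-2.0,1.04,0,0,0,0],[0,-2.9,1.5,0,0,0,0],[0,-2.9,1.5,0,0,0,0],[0,-2.9,1.5,0,0,0,0],[0,-2.9,1.5,0,0,0,0],[0,-2.9,1.5,0,0,0,0],[0,-2.9,1.5,0,0,0,0],[0,-2.9,1.5,0,0,0,0],[0,-2.9,1.5,0,0,0,0],[0,-2.9,1.5,0,0,0,0],[0,-2.9,1.5,0,0,0,0]]}}

```text
clock: 20.0
position: [507.9, 209.2, 181.0]
ee_rot: [-0.559, 0.829, 0.0, -0.002]
contact_force: [-0.0, -0.0, -4.2]
gripper_width: 63.4
```

Call:
{"fn": "servo_tool", "kwargs": {"rows": [[0,-2.9,1.5,0,0,0,0],[0,-2.9,1.5,0,0,0,0],[0,-2.5,1.3,0,0,0,0],[0,-1.5,0.8,0,0,0,0],[0,-0.7,0.35,0,0,0,0],[0,0,0,0,0,0,0],[0,0,0,0,0,0,0],[0,0,0,0,0,0,0]]}}

```text
clock: 20.8
position: [498.5, 324.7, 183.2]
ee_rot: [-0.559, 0.829, -0.0, -0.0]
contact_force: [-0.6, 0.5, -4.3]
gripper_width: 63.2
```

Lower about 5.5 cm and check.

Call:
{"fn": "servo_tool", "kwargs": {"rows": [[0,0,0,1,0,0,0],[0,0,0,1.5,0,0,0],[0,0,0,1.5,0,0,0],[0,0,0,1,0,0,0],[0,0,0,0.5,0,0,0],[0,0,0,0,0,0,0],[0,0,0,0,0,0,0],[0,0,0,0,0,0,0],[0,0,0,0,0,0,0]]}}

```text
clock: 21.7
position: [498.7, 326.2, 129.0]
ee_rot: [-0.559, 0.829, 0.0, 0.001]
contact_force: [-0.1, 0.7, -4.6]
gripper_width: 63.0
```

Run:
```python
from h import *
s=read_state();print(s['contact_force'],s['gripper_width'],s['position'],abs(s['joint_vel']).max())
a=grab('scene','s7')['image'];b=grab('side','t7')['image']
cv2.imwrite('pics/end.png',np.vstack([cv2.resize(x[y:y+120,X:X+200,::-1],(500,300),interpolation=cv2.INTER_CUBIC) for x,X,y in((a,280,80),(b,90,230))]))
```

```text
[-0.14570474  0.65243031 -4.55636834] 63.01927370807531 [498.74684636 326.22857924 129.03952575] 0.0027035775414633928
```

View pics/end.png

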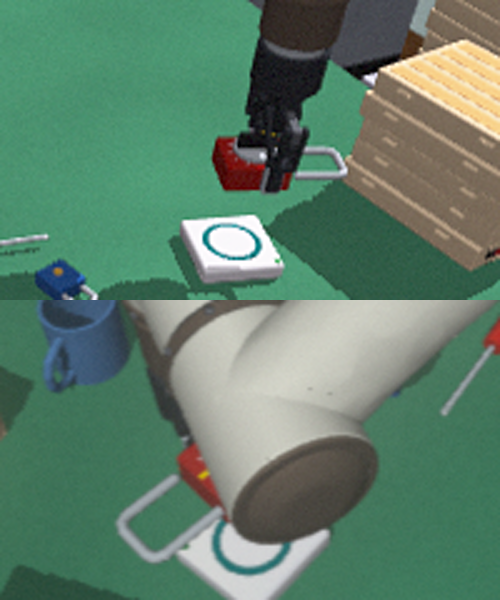

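The lock hangs level over the reader (scene crop (250,165) above the ring at (232,242)), with the shackle open and nothing touching. Handing in.

Run:
```python
from h import *
d=load('s7');print(onz(d,280+250/2.5,80+155/2.5,162).round(0))
job_done()
```

```text
[507. 299. 162.]
the job is handed in; nothing more can be done
```

I turned the red lock's dial clockwise to the yellow mark and drew the shackle fully open in the holder. I then lifted the lock out by its case and handed in while holding it level over the reader, at about 22 s of the 72 s allowed. No verdict was reported.

- **Dial:** after I let go, the wrist picture showed the pointer straight at the mark. It was still there after the shackle was pulled.
- **Shackle:** it moved about 22.8 mm, with the force rising to about 20 N at the stop. The picture put the bow 102.8 mm from the dial's axis, against 102 mm expected when fully open.
- **Final hold:** the grip was 63 mm wide, carrying about 4.6 N, and the arm was at rest. From the arm's pose, the case centre is about 1 mm from the reader's centre and the underside about 100 mm above it.
- **Disagreements:**
  - A rough check from the scene picture put the lock about 20 mm off the reader's centre. I judged the centre by eye with the gripper partly hiding it, so I trust the arm's pose more; 20 mm would still be within the 40 mm limit.
  - The dial's starting angle measured about 137°, which is not a whole notch. The closed fingers also read 2 to 2.5 mm narrower than the bar and the bow. Neither affected the result.
- **Not checked:** I did not measure the bystanders again at the end. All carrying moves were well above them, and no unexpected contact forces showed up.

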